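Pass the praline box between the truffle trays

TASK

Push the closed praline box along the counter, through the narrow lane between the two truffle trays, until it lies wholly on the wooden pick-up pad beyond them. Only push it, never lift it off the counter, and leave the jar, the card stand and the tin where they are.

Things in the scene. Friction and masses are not known exactly. Their poses are not given: they have to be found in the camera images.
- box: Closed cardboard praline box with a paper ribbon cross on its lid, loose on the counter: 80 mm wide (its x) by 100 mm long (its y) by 32 mm high, upright plain sides, 0.2 to 0.45 kg. Origin at the centre of its underside, z up. Its y axis points roughly (within 0.35 rad) along the lane, towards the trays and the pad.
- trays: Two fixed steel truffle trays with a straight lane between them. Origin on the counter, mid-lane; y runs along the lane to the pad, x across it, away from the robot. Lane 88 mm wide (x -44 to 44), tray sides y -70 to 70, each tray 150 wide, 16 high (rim bead 19), corner radius 20; truffles up to 42 high, 16 or more back from the lane. The box starts 180 to 210 mm before the origin, up to 25 aside.
- pad: Light wooden pick-up pad let in flush with the dark stone counter (no step), beyond the trays and in line with the lane, turned as the trays are: 120 mm across (its x) by 140 mm along the lane (its y). Origin at its centre on the counter surface.
- jar: Bystander: upright amber jar with a steel cap, 60 mm diameter, 85 mm high, beside the pad, far side. Origin at the centre of its underside.
- card_stand: Bystander: plain paper card (56 mm wide) in a dark wooden foot 30 by 60 mm, 57 mm high in all, on the far side of the box's start. Origin at the centre of its underside.
- tin: Bystander: plain aluminium tin, 60 mm diameter, 40 mm high, beside the pad, near side. Origin at the centre of its underside.
- corner_fl (a point): Bottom corner of the praline box, at x, y = -40, +50 mm in the box's frame.
- corner_fr (a point): Bottom corner of the praline box, at x, y = +40, +50 mm in the box's frame.
- corner_bl (a point): Bottom corner of the praline box, at x, y = -40, -50 mm in the box's frame.
- corner_br (a point): Bottom corner of the praline box, at x, y = +40, -50 mm in the box's frame.

How it is judged:
By the outcome, as a careful person would: the job done as asked, in the order asked, and still so for the second after the job is handed in, with the robot touching nothing.
It also fails if it takes over 72 s, if anything falls off the work surface, if the arm or the gripper's body presses on something with over 40 N, if the wrist force passes 120 N, or if a joint passes its speed limit or range.

ROBOT

A 6-joint arm with a two-finger parallel gripper is mounted at the origin on the work surface. World frame = base frame: x ahead of the robot, y to its left, z up, the work surface at z = 0. Lengths are in mm, angles in rad, forces in N, time in s.
With the tool pointing down it reaches from about 275 to 1000 mm from the base axis. Payload 8.4 kg.
Tool frame: the origin (TCP) lies at the very end of the fingers, on their centre line; the grasp point (between the pads) lies 19 mm behind it (r.pinch_z is the distance from the TCP to the grasp point, in mm); z points along the fingers, y is the direction in which the jaws open and shut (so a half turn about z gives the same grasp; the last joint's range is limited). The gripper opens to 85 mm and grips with 20 to 120 N. Pads are 22 mm wide; open, the fingers measure 114 mm over their backs; the gripper's body (76 mm by 85 mm) begins 54 mm behind the grasp point. The pads swing forward as they close: fully open they stand 13 mm farther back than shut.
Start: joints at [1.218, 0.353, 1.633, -0, 1.155, -0.002], TCP at [214.779, 586.939, 195.481] pointing down, gripper open.
Joint ranges: [-2.63, 2.63], [-0.92, 2.1], [0.06, 2.66], [-1.3, 4.44], [0, 2.69], [-3.02, 3.02]. Speed limits (rad/s): [2.22, 2.22, 2.79, 3.14, 3.14, 3.14].

INTERFACE

Orientations are given as [roll, pitch, yaw] about the fixed x, y, z axes, in that order (R = Rz(yaw) Ry(pitch) Rx(roll)).
In Python, from rig import r, optics gives the robot as it stands.
- The arm moves only by the shell command python3 -m creep 'ROWS' [FORCE]. ROWS is JSON, a list of rows, each an object with "dp": the shift along the tool's x, y, z in mm, a list of three; "angular": the turn, a rotation vector about the tool's x, y, z in rad, a list of three; "fingers": the finger opening in mm, from 0 to 85.4. In form: [{"dp": [dx, dy, dz], "angular": [wx, wy, wz], "fingers": fingers}, ...]. A call has 1 to 5 rows; each row is the pose to reach, as a shift and turn from the pose commanded when the call began, along the tool's axes at that moment; what a row does not reach only later rows make up. A row lasts 1/12 s, in which the tool goes at most 41.7 mm and 7.16 degrees, less where a joint would pass 70% of its speed; a pose out of reach is approached as far as the arm can. A call with a gripper value outside its range is refused whole. The fingers move at their own pace and stop on an object; FORCE is the grip in N (left out, the last holds). Time passes only in rows, so rows that repeat a pose let the fingers close. It gives the time, the measured TCP pose, the force and the opening at its end, in the units of the state.
- r.sense(): the state, without advancing time (a new reading comes with each control period).
- optics.grab_frame(name): name is "side" or "top"; returns the picture (384x512x3 uint8, blue, green, red); there is no depth.
- optics.camera_params(name): a dict with "fx", "fy", "cx", "cy" (pixels), "eye" and "rotation" of the camera in the world. Camera axes: x right, y up, looking along -z (the intrinsics and any distortion apply to the point x, -y, -z); pixel columns grow to the right and rows downward; lengths in mm; the calibration is good to about 2 mm. A picture is of the moment at which its call begins. camera_params takes no time and is no camera call.
- r.sign_off(): hands the job in, once; it reports no verdict.
The state is a dict: "clock": time; "qpos": joint angles; "qvel": joint speeds; "joint_efforts": joint torques, N m; "eef_pos": TCP position; "tcp_rot": TCP orientation; "contact_force": force on the tool from outside, world axes, zero at the start; "wrist_torque": the same for the moment, N m; "opening": opening from 0.0 (shut) to 1.0 (fully open).
Only numpy, scipy, OpenCV 4.12 (cv2) and the standard library are available. Lean on these libraries where they do the work, as an engineer would, in place of code of your own. Each camera call takes 0.05 s, during which the arm holds its last target.

## Working session

There is one attempt and no reset: what is moved stays moved. The work goes in short steps, Python scripts to look and compute and a shell command to move; the robot and the scene stay as the last step left them, time stands still between calls to the robot, and variables do not carry over. Pictures are saved under pics/ and viewed, and the job is handed in when it is done.

```bash
ls; mkdir -p pics; python3 - <<'E'
from rig import r, optics
import cv2
for n in("side","top"):
    cv2.imwrite(f"pics/{n}0.png",optics.grab_frame(n)); print(n,optics.camera_params(n))
print(r.sense())
E
```

```text
pics
side {'fx': 437.5015076567323, 'fy': 437.5015076567323, 'cx': 257.4866156846565, 'cy': 196.88793542924205, 'eye': array([ 537.13804262, -753.76962149,  777.79738113]), 'rotation': array([ 0.82094536, -0.01593199,  0.00124399])}
top {'fx': 431.643134016124, 'fy': 431.643134016124, 'cx': 253.24273827992923, 'cy': 192.55618215719133, 'eye': array([ 472.19471408,   42.31326431, 1060.39139872]), 'rotation': array([ 0.08020581, -0.0159447 , -1.57993359])}
{'clock': 0.1, 'qpos': array([ 1.21754150e+00,  3.53582855e-01,  1.63406850e+00, -1.66100886e-05,
        1.15518862e+00, -2.39206759e-03]), 'qvel': array([-0.00024235, -0.0013521 , -0.00490807, -0.00073664, -0.00073653,
        0.00047121]), 'joint_efforts': array([-8.64563026e-04, -6.06356049e+01, -3.42820501e+01, -4.70191071e-05,
        3.86024360e-03, -9.13674000e-06]), 'eef_pos': array([214.65445659, 586.47812517, 194.83056176]), 'tcp_rot': array([-3.14034529e+00,  1.22039851e-05,  2.79073662e+00]), 'contact_force': array([-0.55206478,  0.46761727, -1.06621677]), 'wrist_torque': array([-0.00520848, -0.01229783, -0.03798724]), 'opening': 1.0007332957251662}
```

View pics/side0.png

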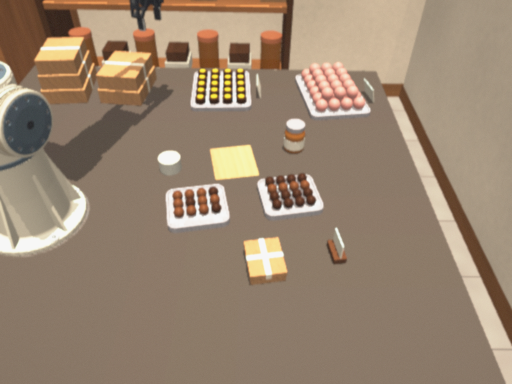

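View pics/top0.png

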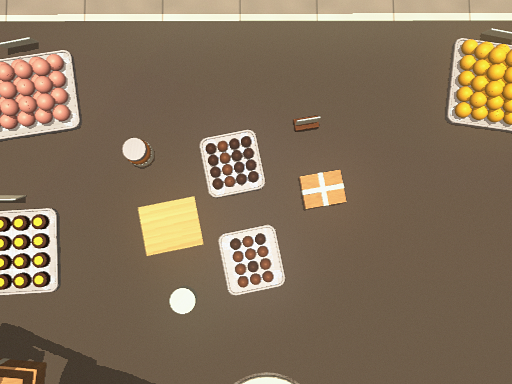

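The side view shows the box at (265,259), trays at (197,205) and (290,194), and the pad at (234,161). In the top view the box is at (323,189), the trays at (232,163) and (252,260), and the pad at (170,226).

```bash
cat > h.py <<'E'
from rig import r, optics
import cv2, numpy as np
from scipy.spatial.transform import Rotation as Ro
def cast(n,px,z):
    c=optics.camera_params(n); R=Ro.from_euler('xyz',c['rotation']).as_matrix()
    px=np.atleast_2d(px).astype(float)
    d=np.c_[(px[:,0]-c['cx'])/c['fx'],-(px[:,1]-c['cy'])/c['fy'],-np.ones(len(px))]@R.T
    return (c['eye']+d*((z-c['eye'][2])/d[:,2])[:,None])[:,:2]
def mask(n,im,kind):
    h=cv2.cvtColor(im,cv2.COLOR_BGR2HSV); H,S,V=[h[...,i].astype(int) for i in range(3)]
    if kind=='pad': m=(H>17)&(H<32)&(S>60)&(V>170)
    if kind=='box': m=(H>8)&(H<20)&(S>120)&(V>150)
    if kind=='white': m=(S<60)&(V>130)
    return m.astype(np.uint8)*255
def cnts(m,close=0):
    if close: m=cv2.morphologyEx(m,cv2.MORPH_CLOSE,np.ones((close,close)))
    return [c for c in cv2.findContours(m,cv2.RETR_EXTERNAL,cv2.CHAIN_APPROX_NONE)[0] if cv2.contourArea(c)>60]
def rect(n,c,z):
    p=cast(n,c[:,0,:]+0.0,z).astype(np.float32)
    return cv2.minAreaRect(p)
E
python3 - <<'E'
from h import *
for n in("top","side"):
    im=cv2.imread(f"pics/{n}0.png")
    for k,z,cl in(("pad",0,3),("box",32,9),("white",16,3)):
        for c in cnts(mask(n,im,k),cl):
            x,y,w,h=cv2.boundingRect(c); 
            (cx,cy),s,a=rect(n,c,z)
            if 150<cx<700 and -300<cy<420 : print(n,k,(x,y,w,h),np.round([cx,cy,*s,a],1))
E
```

```text
top pad (138, 196, 66, 60) [478.2 228.2 121.  142.1  11. ]
top box (299, 170, 47, 39) [ 562.7 -140.8   79.6  100.8    9.2]
top white (169, 288, 27, 26) [300.3 196.3  58.7  61.1  44.5]
top white (218, 225, 68, 71) [395.1  31.2 150.3 141.5  11.1]
top white (301, 172, 44, 34) [ 564.1 -144.6   71.7   87.2   47.6]
top white (122, 138, 24, 22) [666.  315.7  55.9  51.8  89.7]
top white (199, 129, 66, 69) [629.3  77.1 149.3 141.5  10.9]
side pad (248, 260, 18, 16) [ 545.4 -148.3   32.9   42.7   10. ]
side pad (269, 257, 18, 17) [ 593.3 -140.4   32.5   42.4    8.9]
side pad (244, 240, 17, 16) [535.2 -89.4  33.1  43.5   9.6]
side pad (265, 238, 16, 14) [583.6 -80.6  32.3  41.5   8. ]
side pad (210, 145, 49, 35) [480.3 230.2 123.7 149.8  10.8]
side box (174, 189, 44, 24) [395.1  34.3 106.5  76.8   8.9]
side box (269, 180, 39, 9) [627.2  95.6 101.6  19.1  11.1]
side box (285, 131, 20, 8) [658.3 320.4  58.1  35.9   1.4]
side white (245, 237, 40, 42) [ 562.5 -129.3   99.3   76.3   61.8]
side white (165, 183, 66, 51) [396.8  27.2 156.1 166.1  10.7]
side white (256, 173, 69, 49) [630.   71.  160.4 165.8  10.3]
side white (157, 149, 26, 28) [303.  201.5  66.8 122.5  11.2]
side white (283, 137, 23, 13) [655.7 298.4  58.8  65.9  86.7]
side white (285, 117, 22, 16) [666.3 397.9  84.3  65.3  87.4]
```

```bash
cat >> h.py <<'E'
TH=np.radians(11.05); O=np.array([512.2,54.15]); A=np.array([[np.cos(TH),-np.sin(TH)],[np.sin(TH),np.cos(TH)]])
def lane(p): return (np.atleast_2d(p)-O)@A
def world(l): return O+A@np.array(l)
def plan(l,z,ydeg=None):
    s=r.sense(); R=Ro.from_euler('xyz',s['tcp_rot'])
    t=np.r_[world(l),z]; dp=R.inv().apply(t-s['eef_pos'])
    if ydeg is not None:
        yaw=np.radians(11.05+ydeg)+np.pi/2   # tool y angle = yaw-90deg
        T=Ro.from_euler('xyz',[np.pi,0,yaw]); w=(R.inv()*T).as_rotvec()
    else: w=None
    print('dp',dp.round(1),'w',None if w is None else w.round(3),'len',np.linalg.norm(dp).round(),'lane now',lane(s['eef_pos'][:2]).round(1),s['eef_pos'].round(1),'F',s['contact_force'].round(1),'t',s['clock'],'op',round(s['opening'],2))
def look(tag):
    out={}
    for n in('top','side'):
        im=optics.grab_frame(n); cv2.imwrite(f'pics/{n}{tag}.png',im)
        out[n]=im
    return out
E
python3 - <<'E'
from h import *
plan([93,-201],195,90)
print(lane(cast('top',[[307,124],[135,160],[182,301]],0)),cast('top',[[307,124]],0))
E
```

```text
dp [-6.460e+02 -5.215e+02  5.000e-01] w [-0.001 -0.    -0.544] len 830.0 lane now [[-190.   579.5]] [214.7 586.5 194.8] F [-0.6  0.5 -1.1] t 0.1 op 1.0
[[ 180.33720116 -203.94454164]
 [ 175.79926096  232.32423508]
 [-184.0270669   183.24133328]] [[ 728.28294663 -111.44904094]]
```

```bash

python3 -m creep '[{"dp":[-40,-32,0],"angular":[0,0,0],"fingers":50},{"dp":[-72,-58,0],"angular":[0,0,0],"fingers":50},{"dp":[-104,-84,0],"angular":[0,0,0],"fingers":50},{"dp":[-136,-110,0],"angular":[0,0,0],"fingers":50},{"dp":[-160,-129,0],"angular":[0,0,0],"fingers":50}]'
python3 -m creep '[{"dp":[-32,-26,0],"angular":[0,0,0],"fingers":50},{"dp":[-64,-52,0],"angular":[0,0,0],"fingers":50},{"dp":[-96,-78,0],"angular":[0,0,0],"fingers":50},{"dp":[-128,-104,0],"angular":[0,0,0],"fingers":50},{"dp":[-160,-129,0],"angular":[0,0,0],"fingers":50}]'
python3 -m creep '[{"dp":[-32,-26,0],"angular":[0,0,0],"fingers":50},{"dp":[-64,-52,0],"angular":[0,0,0],"fingers":50},{"dp":[-96,-78,0],"angular":[0,0,0],"fingers":50},{"dp":[-128,-104,0],"angular":[0,0,0],"fingers":50},{"dp":[-160,-129,0],"angular":[0,0,0],"fingers":50}]'
python3 -c "
from h import *
plan([93,-201],195,90)"
```

```text
clock: 0.52
eef_pos: [321.1, 408.6, 195.2]
tcp_rot: [-3.141, -0.0, 2.791]
contact_force: [2.1, 0.8, -0.0]
opening: 0.585
clock: 0.93
eef_pos: [427.0, 232.7, 195.4]
tcp_rot: [-3.141, -0.0, 2.791]
contact_force: [1.3, 0.1, -1.0]
opening: 0.59
clock: 1.35
eef_pos: [533.0, 56.4, 195.4]
tcp_rot: [-3.141, -0.0, 2.791]
contact_force: [0.0, 0.5, 0.9]
opening: 0.584
dp [-164.9 -133.1    0.3] w [-0.    -0.    -0.544] len 212.0 lane now [[20.8 -1.8]] [533.   56.4 195.4] F [0.  0.5 0.9] t 1.35 op 0.58
```

```bash

python3 -m creep '[{"dp":[-33,-26,0],"angular":[0,0,-0.11],"fingers":50},{"dp":[-66,-53,0],"angular":[0,0,-0.22],"fingers":50},{"dp":[-99,-79,0],"angular":[0,0,-0.33],"fingers":50},{"dp":[-131,-106,0],"angular":[0,0,-0.44],"fingers":50},{"dp":[-161,-130,0],"angular":[0,0,-0.544],"fingers":50}]'
python3 -m creep '[{"dp":[0,0,0],"angular":[0,0,0],"fingers":50},{"dp":[0,0,35],"angular":[0,0,0],"fingers":50},{"dp":[0,0,70],"angular":[0,0,0],"fingers":50},{"dp":[0,0,105],"angular":[0,0,0],"fingers":50}]'
python3 -c "
from h import *
plan([93,-201],10,90)"
```

```text
clock: 1.77
eef_pos: [639.5, -121.1, 195.1]
tcp_rot: [3.141, -0.001, -2.943]
contact_force: [0.9, -0.6, 0.7]
opening: 0.586
clock: 2.1
eef_pos: [639.2, -119.3, 89.4]
tcp_rot: [-3.141, 0.001, -2.949]
contact_force: [-0.0, -1.0, -0.3]
opening: 0.585
dp [-1.5 -6.4 79.4] w [-0.     0.001 -0.001] len 80.0 lane now [[  91.4 -194.6]] [ 639.2 -119.3   89.4] F [-0.  -1.  -0.3] t 2.1 op 0.58
```

```bash

python3 -m creep '[{"dp":[0,-3,30],"angular":[0,0,0],"fingers":50},{"dp":[0,-6,55],"angular":[0,0,0],"fingers":50},{"dp":[0,-6,79],"angular":[0,0,0],"fingers":50},{"dp":[0,-6,79],"angular":[0,0,0],"fingers":50}]'
python3 - <<'E'
from h import *
o=look('1')
print(rect('top',max(cnts(mask('top',o['top'],'box'),9),key=cv2.contourArea),32))
plan([70,-201],10,90)
cv2.imwrite('pics/z1.png',np.hstack([cv2.resize(o['top'][110:230,240:400],(400,300)),cv2.resize(o['side'][180:300,200:360],(400,300))]))
E
```

```text
clock: 2.43
eef_pos: [636.2, -124.1, 6.3]
tcp_rot: [3.138, -0.008, -2.949]
contact_force: [-1.1, -0.0, -0.1]
opening: 0.582
((828.20166015625, -553.2490844726562), (137.9578399658203, 198.00607299804688), 81.45985412597656)
dp [20.6 -1.2  0.9] w [ 0.001 -0.002  0.   ] len 21.0 lane now [[  90.6 -199.8]] [ 639.4 -124.5   10.9] F [0.6 0.5 1. ] t 2.5333 op 0.59
```

View pics/z1.png

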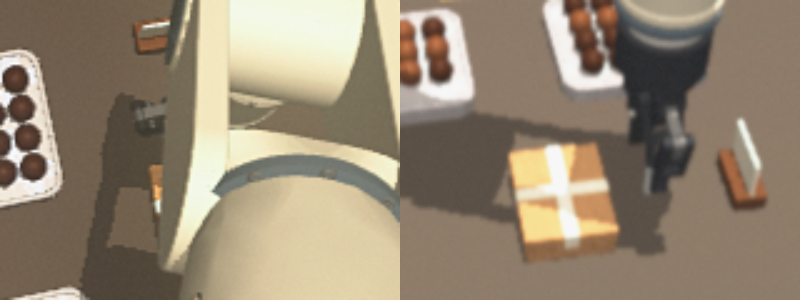

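The side view shows the fingers clear of the box, between it and the card stand, at about (255,230). In the top view the arm hides the box. I'll push sideways gently.

```bash

python3 -m creep '[{"dp":[8,0,0],"angular":[0,0,0],"fingers":50},{"dp":[16,0,0],"angular":[0,0,0],"fingers":50},{"dp":[22,0,0],"angular":[0,0,0],"fingers":50},{"dp":[26,0,0],"angular":[0,0,0],"fingers":50},{"dp":[29,0,0],"angular":[0,0,0],"fingers":50}]'
python3 -m creep '[{"dp":[2,0,0],"angular":[0,0,0],"fingers":50},{"dp":[4,0,0],"angular":[0,0,0],"fingers":50},{"dp":[6,0,0],"angular":[0,0,0],"fingers":50},{"dp":[6,0,0],"angular":[0,0,0],"fingers":50}]'
cat >> h.py <<'E'
def boxside(im):
    h=cv2.cvtColor(im,cv2.COLOR_BGR2HSV); H,S,V=[h[...,i].astype(int) for i in range(3)]
    m=((H>8)&(H<32)&(S>60)&(V>150)).astype(np.uint8)*255
    return m
E
python3 - <<'E'
from h import *
o=look('2')
plan([51,-201],10,90)
for t in('0','2'):
    im=cv2.imread(f'pics/side{t}.png')
    cv2.imwrite(f'pics/zz{t}.png',cv2.resize(im[225:295,215:305],(720,560),interpolation=cv2.INTER_CUBIC))
E
```

```text
clock: 2.95
eef_pos: [611.3, -130.6, 12.4]
tcp_rot: [-3.141, 0.001, -2.949]
contact_force: [-0.2, -0.2, -0.5]
opening: 0.585
clock: 3.28
eef_pos: [605.6, -131.5, 11.5]
tcp_rot: [3.142, -0.0, -2.948]
contact_force: [0.1, -0.8, 0.1]
opening: 0.582
dp [ 5.4 -0.9  1.5] w [-0.  0.  0.] len 6.0 lane now [[  56.4 -200.1]] [ 606.  -131.5   11.5] F [-0.6  0.1  0.8] t 3.3833 op 0.58
```

View pics/zz0.png

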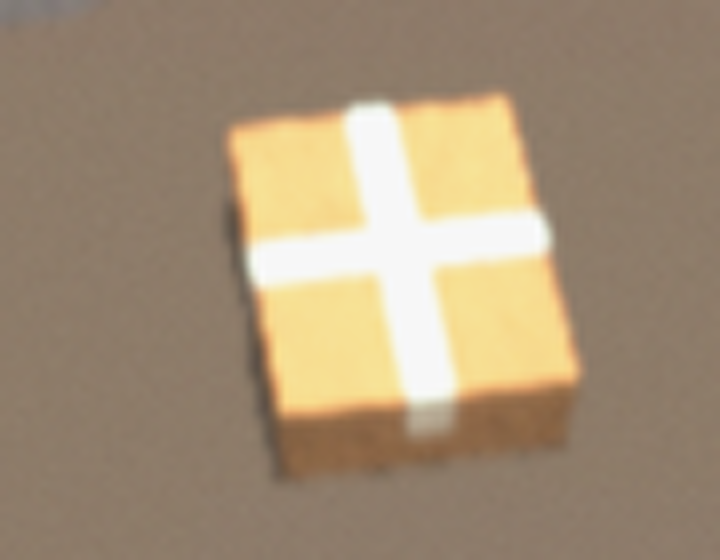

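View pics/zz2.png

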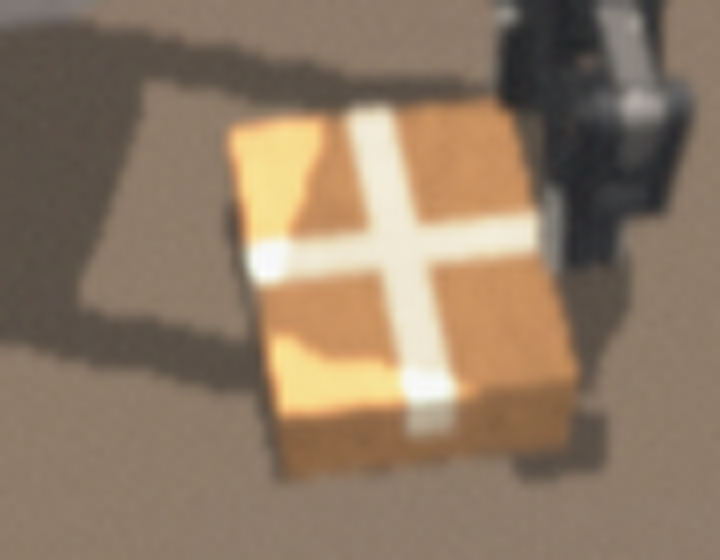

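```bash
python3 - <<'E'
from h import *
print(lane(cast('side',[[215+590/8,225+262/8],[215+550/8,225+262/8]],11)))
print(lane(cast('side',[[215+400/8,225+248/8]],32)))
c=[[230,128],[508,95],[580,383],[280,415]]
for nm,z in(('0',32),):
    print(lane(cast('side',[[215+a/8,225+b/8] for a,b in c],z)))
E
```

```text
[[  69.34415893 -200.29902534]
 [  58.30168878 -198.30490671]]
[[  13.89397875 -202.67376974]]
[[ -24.51060828 -151.68947818]
 [  55.54026845 -153.4089333 ]
 [  51.40850482 -255.8297657 ]
 [ -28.32105384 -251.86854718]]
```

```bash
python3 - <<'E'
from h import *
im=cv2.imread('pics/side2.png')
cv2.imwrite('pics/v2.png',cv2.resize(im[170:290,210:370],(800,600),interpolation=cv2.INTER_CUBIC))
E
```

```text
(no output)
```

View pics/v2.png

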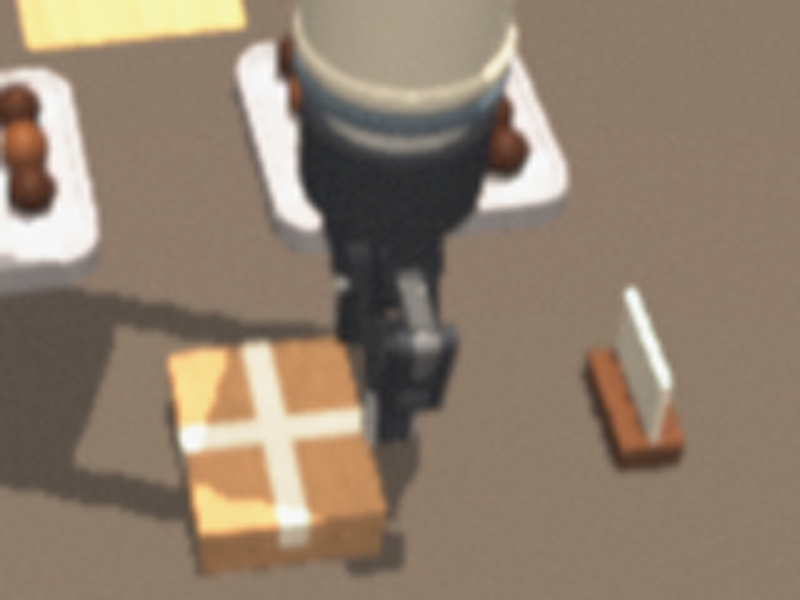

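```bash
python3 - <<'E'
from h import *
for z in(5,25,45,65,85,105): print(z,'top1 f1',lane(cast('top',[[300,156]],z)).round(),'side2 tip',lane(cast('side',[[288,258]],z)).round())
print('shadow end',lane(cast('side',[[290,279]],0)))
im=cv2.imread('pics/top2.png')
cv2.imwrite('pics/v3.png',cv2.resize(im[100:220,240:400],(800,600),interpolation=cv2.INTER_CUBIC))
E
```

```text
5 top1 f1 [[ 104. -169.]] side2 tip [[  69. -196.]]
25 top1 f1 [[ 101. -166.]] side2 tip [[  64. -212.]]
45 top1 f1 [[  99. -163.]] side2 tip [[  59. -227.]]
65 top1 f1 [[  96. -160.]] side2 tip [[  54. -243.]]
85 top1 f1 [[  93. -157.]] side2 tip [[  48. -258.]]
105 top1 f1 [[  90. -153.]] side2 tip [[  43. -274.]]
shadow end [[  60.61383442 -249.57228517]]
```

View pics/v3.png

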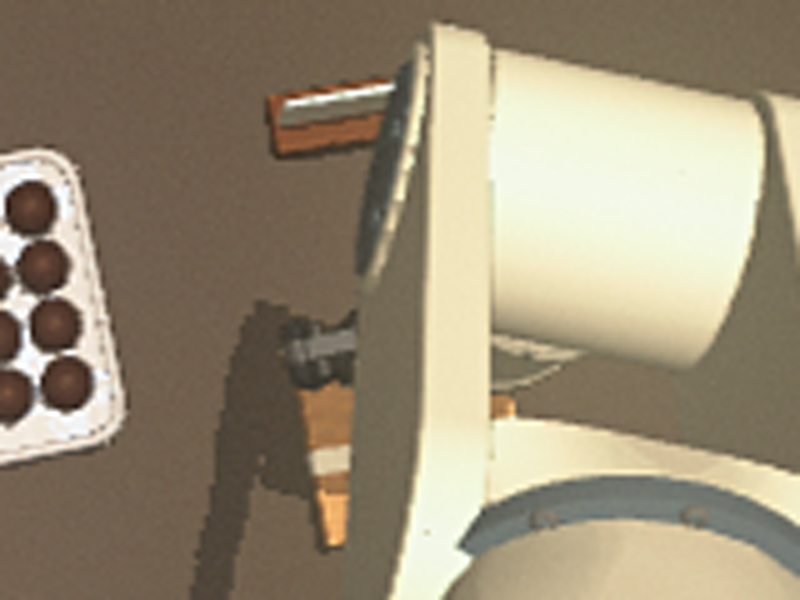

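```bash
cat >> h.py <<'E'
def proj(n,P):
    c=optics.camera_params(n); R=Ro.from_euler('xyz',c['rotation']).as_matrix()
    q=(np.atleast_2d(P)-c['eye'])@R
    return np.c_[c['cx']+c['fx']*q[:,0]/-q[:,2], c['cy']-c['fy']*q[:,1]/-q[:,2]]
E
python3 - <<'E'
from h import *
print('strip end',lane(cast('top',[[240+270/5,100+300/5]],0)))
for y in(-164,-236,-200):
  for z in(0,11,50,80):
    P=np.r_[world([56.4,y]),z]; s=proj('side',P)[0]; t=proj('top',P)[0]
    print(y,z,'v2',((s-[210,170])*5).round(),'v3',((t-[240,100])*5).round())
E
```

```text
strip end [[  97.87171159 -153.10023643]]
-164 0 v2 [346. 397.] v3 [309. 377.]
-164 11 v2 [347. 382.] v3 [312. 374.]
-164 50 v2 [352. 325.] v3 [322. 364.]
-164 80 v2 [355. 279.] v3 [331. 356.]
-236 0 v2 [383. 521.] v3 [450. 348.]
-236 11 v2 [385. 506.] v3 [455. 345.]
-236 50 v2 [390. 449.] v3 [471. 334.]
-236 80 v2 [395. 403.] v3 [484. 325.]
-200 0 v2 [364. 458.] v3 [380. 363.]
-200 11 v2 [366. 442.] v3 [383. 360.]
-200 50 v2 [371. 385.] v3 [397. 349.]
-200 80 v2 [375. 339.] v3 [408. 341.]
```

The visible tips look about 35–40 mm above the reported TCP: side tip at v2 (390,440), where (385,506) is expected. The box also hasn't moved despite the expected overlap. I'll back away and check the height by moving gently down.

```bash

python3 -m creep '[{"dp":[-10,0,0],"angular":[0,0,0],"fingers":50},{"dp":[-20,0,0],"angular":[0,0,0],"fingers":50},{"dp":[-26,0,0],"angular":[0,0,0],"fingers":50},{"dp":[-26,0,4],"angular":[0,0,0],"fingers":50},{"dp":[-26,0,4],"angular":[0,0,0],"fingers":50}]'
python3 - <<'E'
from h import *
im=optics.grab_frame('side'); cv2.imwrite('pics/side3.png',im); plan([82,-200],10,90)
cv2.imwrite('pics/v4.png',cv2.resize(im[170:290,210:370],(800,600),interpolation=cv2.INTER_CUBIC))
s=cv2.imread('pics/side0.png');cv2.imwrite('pics/v5.png',cv2.resize(s[0:90,60:180],(800,600),interpolation=cv2.INTER_CUBIC))
p=proj('side',[[214.8,586.9,195.5],[214.8,586.9,235.5]]); print(p,(p-[60,0])*6.667)
for y in(-164,-236):
    s=proj('side',np.r_[world([82,y]),7])[0];print(((s-[210,170])*5).round())
E
```

```text
clock: 3.8
eef_pos: [631.6, -126.2, 6.6]
tcp_rot: [3.141, -0.001, -2.948]
contact_force: [-0.2, 0.1, -0.7]
opening: 0.586
dp [ 0.  -0.2 -3.3] w [ 0.    -0.001  0.001] len 3.0 lane now [[  82.  -199.8]] [ 631.  -126.2    6.7] F [-0.2  0.4  0.6] t 3.85 op 0.59
[[152.49344058  40.41895286]
 [150.57642249  27.75072506]] [[616.65376835 269.47315869]
 [603.87300872 185.01408399]]
[401. 380.]
[441. 503.]
```

View pics/v4.png

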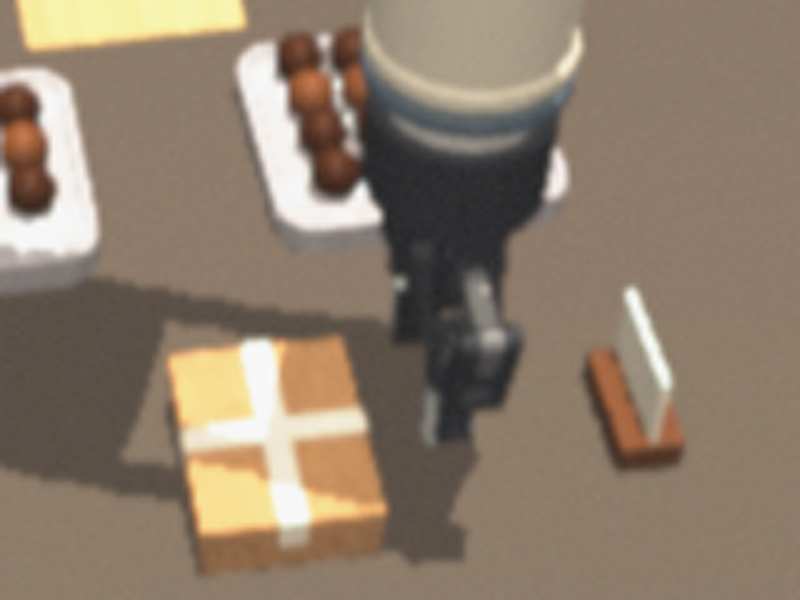

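View pics/v5.png

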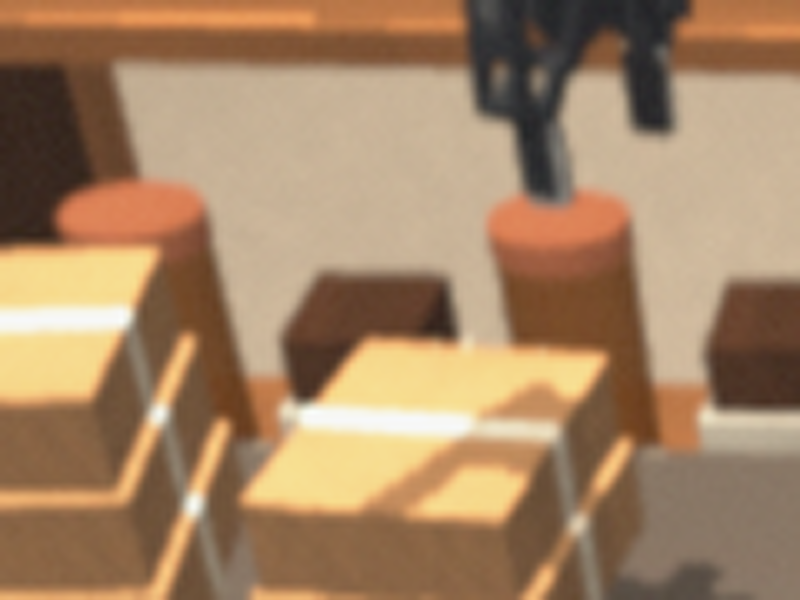

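The fingertips really are about 40 mm above the reported TCP: the start picture shows the same gap, with tips at v5 (550,200) and (650,130) and the reported point at (617,269). I'll go lower in small steps and watch the force.

```bash

python3 -m creep '[{"dp":[0,0,2],"angular":[0,0,0],"fingers":50},{"dp":[0,0,4],"angular":[0,0,0],"fingers":50},{"dp":[0,0,6],"angular":[0,0,0],"fingers":50},{"dp":[0,0,6],"angular":[0,0,0],"fingers":50}]'

```

```text
clock: 4.18
eef_pos: [630.9, -126.5, 1.0]
tcp_rot: [3.141, -0.001, -2.949]
contact_force: [0.8, 1.5, 0.3]
opening: 0.587
```

```bash

python3 -m creep '[{"dp":[0,0,2],"angular":[0,0,0],"fingers":50},{"dp":[0,0,4],"angular":[0,0,0],"fingers":50},{"dp":[0,0,6],"angular":[0,0,0],"fingers":50},{"dp":[0,0,6],"angular":[0,0,0],"fingers":50}]'
python3 -m creep '[{"dp":[0,0,2],"angular":[0,0,0],"fingers":50},{"dp":[0,0,4],"angular":[0,0,0],"fingers":50},{"dp":[0,0,6],"angular":[0,0,0],"fingers":50},{"dp":[0,0,6],"angular":[0,0,0],"fingers":50}]'
python3 -m creep '[{"dp":[0,0,2],"angular":[0,0,0],"fingers":50},{"dp":[0,0,4],"angular":[0,0,0],"fingers":50},{"dp":[0,0,6],"angular":[0,0,0],"fingers":50},{"dp":[0,0,6],"angular":[0,0,0],"fingers":50}]'
python3 - <<'E'
from h import *
im=optics.grab_frame('side'); cv2.imwrite('pics/side4.png',im); plan([82,-200],-20,90)
cv2.imwrite('pics/v6.png',cv2.resize(im[170:290,210:370],(800,600),interpolation=cv2.INTER_CUBIC))
for z in(0,10,20,30):
    s=proj('side',np.r_[world([82,-236]),z])[0];print(z,((s-[210,170])*5).round())
E
```

```text
clock: 4.52
eef_pos: [631.1, -126.4, -5.0]
tcp_rot: [3.141, -0.001, -2.948]
contact_force: [0.2, 0.1, 0.3]
opening: 0.584
clock: 4.85
eef_pos: [631.1, -126.4, -11.0]
tcp_rot: [3.141, -0.001, -2.948]
contact_force: [0.5, 0.3, -0.6]
opening: 0.586
clock: 5.18
eef_pos: [631.1, -126.4, -17.0]
tcp_rot: [3.141, -0.001, -2.948]
contact_force: [-0.3, 0.0, 0.5]
opening: 0.584
dp [0.2 0.  3.2] w [ 0. -0.  0.] len 3.0 lane now [[  82.2 -200. ]] [ 631.2 -126.4  -16.8] F [-1.1 -0.  -0.2] t 5.2333 op 0.58
0 [440. 513.]
10 [441. 499.]
20 [443. 485.]
30 [445. 470.]
```

View pics/v6.png

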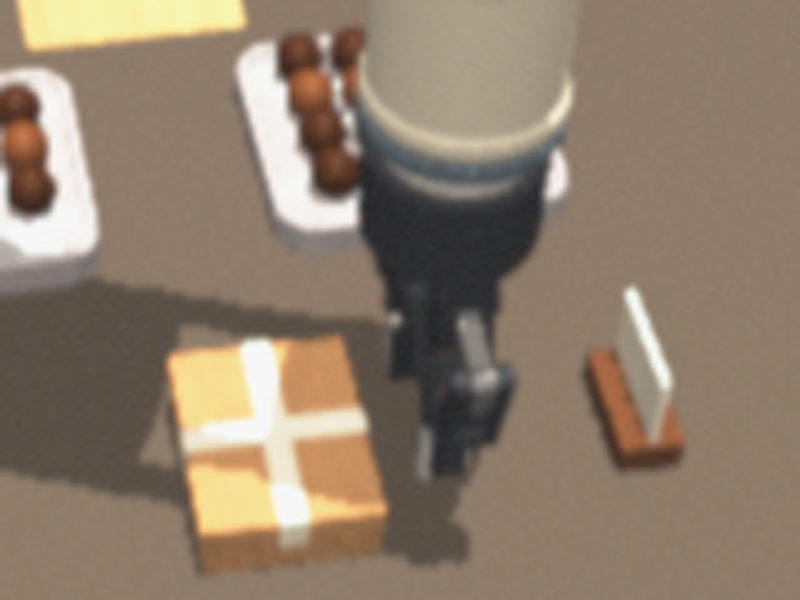

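The fingertip is now at v6 (445,478), about 24 mm up, with no force. So the real tip is about 41 mm short of the reported TCP. I'll go down another 12.

```bash

python3 -m creep '[{"dp":[0,0,2],"angular":[0,0,0],"fingers":50},{"dp":[0,0,4],"angular":[0,0,0],"fingers":50},{"dp":[0,0,6],"angular":[0,0,0],"fingers":50},{"dp":[0,0,6],"angular":[0,0,0],"fingers":50}]'
python3 -m creep '[{"dp":[0,0,2],"angular":[0,0,0],"fingers":50},{"dp":[0,0,4],"angular":[0,0,0],"fingers":50},{"dp":[0,0,6],"angular":[0,0,0],"fingers":50},{"dp":[0,0,6],"angular":[0,0,0],"fingers":50}]'
python3 -m creep '[{"dp":[5,0,0],"angular":[0,0,0],"fingers":50},{"dp":[10,0,0],"angular":[0,0,0],"fingers":50},{"dp":[14,0,0],"angular":[0,0,0],"fingers":50},{"dp":[16,0,0],"angular":[0,0,0],"fingers":50},{"dp":[16,0,0],"angular":[0,0,0],"fingers":50}]'
python3 - <<'E'
from h import *
im=optics.grab_frame('side'); cv2.imwrite('pics/side5.png',im); plan([51,-200],-29,90)
cv2.imwrite('pics/v7.png',cv2.resize(im[170:290,210:370],(800,600),interpolation=cv2.INTER_CUBIC))
E
```

```text
clock: 5.57
eef_pos: [631.1, -126.4, -23.0]
tcp_rot: [3.141, -0.001, -2.948]
contact_force: [-0.2, 0.5, -0.6]
opening: 0.585
clock: 5.9
eef_pos: [631.1, -126.4, -29.0]
tcp_rot: [3.141, -0.001, -2.948]
contact_force: [0.3, -0.3, 0.5]
opening: 0.59
clock: 6.32
eef_pos: [615.0, -129.7, -28.4]
tcp_rot: [3.141, -0.0, -2.949]
contact_force: [0.7, 0.1, 0.2]
opening: 0.585
dp [15.1  0.2  0.6] w [-0.  0.  0.] len 15.0 lane now [[  66.1 -200.2]] [ 615.4 -129.7  -28.4] F [0.1 0.  0.1] t 6.3667 op 0.59
```

View pics/v7.png

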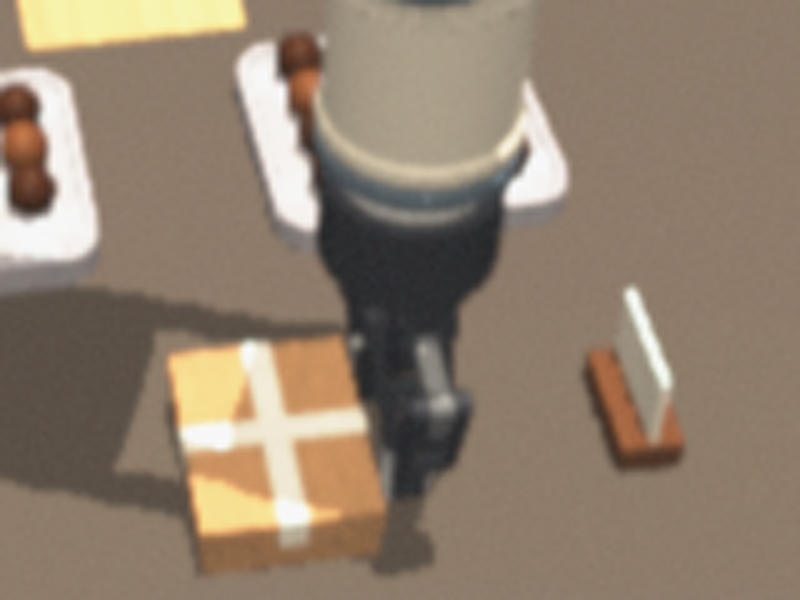

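The fingers are low and just short of the box's far face, with the tip at v7 (405,495). Now the sideways push to lane x 51.

```bash

python3 -m creep '[{"dp":[2.5,0,0],"angular":[0,0,0],"fingers":50},{"dp":[5,0,0],"angular":[0,0,0],"fingers":50},{"dp":[7.5,0,0],"angular":[0,0,0],"fingers":50},{"dp":[10,0,0],"angular":[0,0,0],"fingers":50},{"dp":[12,0,0],"angular":[0,0,0],"fingers":50}]'
python3 -m creep '[{"dp":[1.5,0,0],"angular":[0,0,0],"fingers":50},{"dp":[3,0,0],"angular":[0,0,0],"fingers":50},{"dp":[3,0,0],"angular":[0,0,0],"fingers":50},{"dp":[3,0,0],"angular":[0,0,0],"fingers":50}]'
python3 -m creep '[{"dp":[-5,0,0],"angular":[0,0,0],"fingers":50},{"dp":[-15,0,0],"angular":[0,0,0],"fingers":50},{"dp":[-25,0,0],"angular":[0,0,0],"fingers":50},{"dp":[-25,0,-35],"angular":[0,0,0],"fingers":50},{"dp":[-25,0,-70],"angular":[0,0,0],"fingers":50}]'
python3 -c "
from h import *
plan([0,-310],70,0)"
```

```text
clock: 6.78
eef_pos: [604.2, -132.0, -28.3]
tcp_rot: [-3.141, 0.001, -2.948]
contact_force: [2.5, 0.9, 1.5]
opening: 0.584
clock: 7.12
eef_pos: [600.9, -132.5, -28.5]
tcp_rot: [-3.142, -0.0, -2.948]
contact_force: [2.6, -0.1, 1.4]
opening: 0.58
clock: 7.53
eef_pos: [624.7, -126.8, 39.8]
tcp_rot: [3.14, -0.005, -2.948]
contact_force: [0.5, -0.5, -0.1]
opening: 0.583
dp [  75.9 -110.7  -30.1] w [-0.002 -0.005  1.572] len 138.0 lane now [[  75.7 -199.1]] [ 624.7 -126.8   39.8] F [ 0.5 -0.5 -0.1] t 7.5333 op 0.58
```

```bash

python3 -m creep '[{"dp":[0,-35,0],"angular":[0,0,0.12],"fingers":50},{"dp":[0,-70,0],"angular":[0,0,0.24],"fingers":50},{"dp":[0,-110,0],"angular":[0,0,0.36],"fingers":50},{"dp":[30,-110,0],"angular":[0,0,0.48],"fingers":50},{"dp":[60,-110,0],"angular":[0,0,0.6],"fingers":50}]'
python3 -c "
from h import *
print(r.sense()['qpos'].round(2))
plan([0,-310],40,0)"
```

```text
clock: 7.95
eef_pos: [589.4, -249.2, 41.2]
tcp_rot: [-3.141, 0.002, 2.728]
contact_force: [-0.8, -0.3, 0.2]
opening: 0.586
[-0.4   0.55  1.71 -0.    0.88 -1.56]
dp [16.  -8.   1.2] w [0.001 0.002 0.964] len 18.0 lane now [[  17.7 -312.6]] [ 589.4 -249.2   41.2] F [-0.8 -0.3  0.2] t 7.95 op 0.59
```

```bash

python3 -m creep '[{"dp":[8,-4,0],"angular":[0,0,0.12],"fingers":50},{"dp":[16,-8,0],"angular":[0,0,0.24],"fingers":50},{"dp":[16,-8,0],"angular":[0,0,0.36],"fingers":50},{"dp":[16,-8,0],"angular":[0,0,0.48],"fingers":50},{"dp":[16,-8,0],"angular":[0,0,0.6],"fingers":50}]'
python3 -m creep '[{"dp":[0,0,0],"angular":[0,0,0.12],"fingers":50},{"dp":[0,0,0],"angular":[0,0,0.24],"fingers":50},{"dp":[0,0,0],"angular":[0,0,0.36],"fingers":50},{"dp":[0,0,0],"angular":[0,0,0.36],"fingers":50}]'
python3 - <<'E'
from h import *
o=look('6')
plan([0,-310],-20,0)
c=max(cnts(mask('top',o['top'][:300],'box')[:,220:360],9),key=cv2.contourArea)+[220,0]
q=rect('top',c,32); print(q,lane(q[0]))
cv2.imwrite('pics/v8.png',np.hstack([cv2.resize(o['top'][110:230,240:400],(400,300)),cv2.resize(o['side'][180:300,200:360],(400,300))]))
E
```

```text
clock: 8.37
eef_pos: [570.6, -248.2, 41.5]
tcp_rot: [-3.142, -0.0, 2.129]
contact_force: [-0.6, 0.2, -0.1]
opening: 0.582
clock: 8.7
eef_pos: [570.7, -248.0, 41.4]
tcp_rot: [-3.142, -0.0, 1.77]
contact_force: [-0.2, 0.1, -0.0]
opening: 0.587
dp [-2.3  0.7 61.4] w [-0.    -0.     0.016] len 61.0 lane now [[  -0.8 -307.8]] [ 570.4 -248.    41.4] F [-0.3  0.3 -0.2] t 8.8 op 0.59
((550.200927734375, -143.92031860351562), (79.20636749267578, 99.9636459350586), 11.473932266235352) [[  -0.6668555  -201.68162267]]
```

View pics/v8.png

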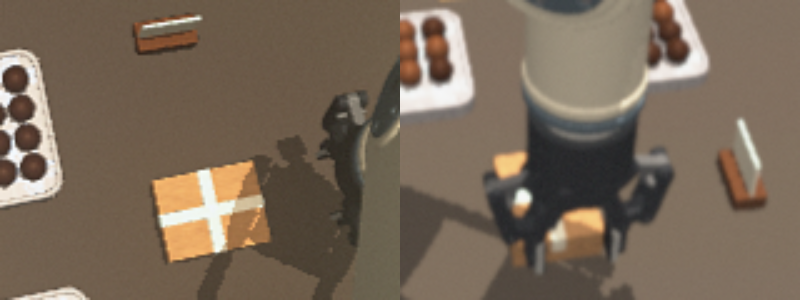

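The box is now at lane (-0.7, -201.7), yawed +0.4° to the lane. Top view v8 shows it centred at about crop (212,212) with the fingers behind it. I'll narrow the fingers to 36 and go down behind it.

```bash

python3 -m creep '[{"dp":[-2,0.7,20],"angular":[0,0,0.016],"fingers":36},{"dp":[-2,0.7,40],"angular":[0,0,0.016],"fingers":36},{"dp":[-2,0.7,56],"angular":[0,0,0.016],"fingers":36},{"dp":[-2,0.7,64],"angular":[0,0,0.016],"fingers":36},{"dp":[-2,0.7,66],"angular":[0,0,0.016],"fingers":36}]'
python3 -m creep '[{"dp":[0,0,1],"angular":[0,0,0],"fingers":36},{"dp":[0,0,1],"angular":[0,0,0],"fingers":36}]'
python3 - <<'E'
from h import *
o=look('7')
plan([0,-250],-26,0)
cv2.imwrite('pics/v9.png',np.hstack([cv2.resize(o['top'][110:230,240:400],(400,300)),cv2.resize(o['side'][200:320,190:350],(400,300))]))
E
```

```text
clock: 9.22
eef_pos: [570.1, -249.4, -26.1]
tcp_rot: [-3.139, -0.001, 1.762]
contact_force: [-0.2, 0.1, 1.2]
opening: 0.424
clock: 9.38
eef_pos: [571.5, -250.1, -25.0]
tcp_rot: [3.141, 0.0, 1.76]
contact_force: [0.3, -0.8, -0.5]
opening: 0.425
dp [60.2 -0.4  1.4] w [ 0.001  0.001 -0.004] len 60.0 lane now [[ 1.000e-01 -3.102e+02]] [ 571.7 -250.2  -24.5] F [ 0.6 -1.1  0.2] t 9.4833 op 0.42
```

View pics/v9.png

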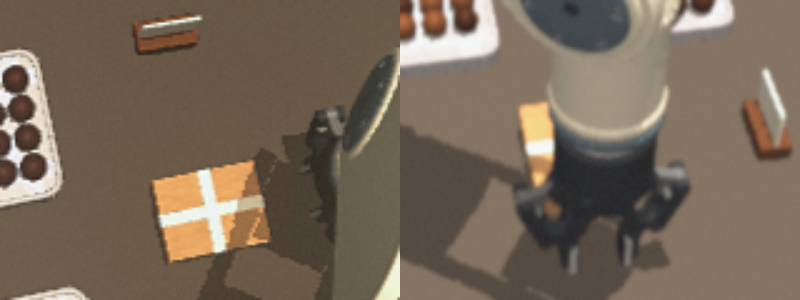

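The fingers are low behind the box in line with it: side tips at v9 (572,270) and (628,262), box back edge about 47 mm ahead. Now the first push.

```bash

python3 -m creep '[{"dp":[10,0,1],"angular":[0,0,0],"fingers":36},{"dp":[22,0,1],"angular":[0,0,0],"fingers":36},{"dp":[32,0,1],"angular":[0,0,0],"fingers":36},{"dp":[38,0,1],"angular":[0,0,0],"fingers":36},{"dp":[42,0,1],"angular":[0,0,0],"fingers":36}]'
python3 -m creep '[{"dp":[3,0,0],"angular":[0,0,0],"fingers":36},{"dp":[7,0,0],"angular":[0,0,0],"fingers":36},{"dp":[12,0,0],"angular":[0,0,0],"fingers":36},{"dp":[17,0,0],"angular":[0,0,0],"fingers":36},{"dp":[22,0,0],"angular":[0,0,0],"fingers":36}]'
python3 -m creep '[{"dp":[6,0,0],"angular":[0,0,0],"fingers":36},{"dp":[12,0,0],"angular":[0,0,0],"fingers":36},{"dp":[18,0,0],"angular":[0,0,0],"fingers":36},{"dp":[24,0,0],"angular":[0,0,0],"fingers":36},{"dp":[28,0,0],"angular":[0,0,0],"fingers":36}]'
cat >> h.py <<'E'
def boxtop(o,x0=100,x1=370):
    m=mask('top',o,'box'); m[:120]=0; m[250:]=0; m[:,:x0]=0; m[:,x1:]=0
    h=cv2.cvtColor(o,cv2.COLOR_BGR2HSV)
    c=max(cnts(m,9),key=cv2.contourArea); q=rect('top',c,32); print('box',q[1],q[2],lane(q[0]))
E
python3 - <<'E'
from h import *
o=look('8')
plan([0,-200],-26,0)
boxtop(o['top'],265)
cv2.imwrite('pics/v10.png',np.hstack([cv2.resize(o['top'][110:290,180:340],(400,450)),cv2.resize(o['side'][120:300,180:340],(400,450))]))
E
```

```text
clock: 9.9
eef_pos: [562.8, -207.1, -26.4]
tcp_rot: [-3.141, -0.0, 1.76]
contact_force: [0.0, -0.0, 0.9]
opening: 0.421
clock: 10.32
eef_pos: [559.3, -187.0, -26.4]
tcp_rot: [3.141, 0.001, 1.759]
contact_force: [1.2, -2.2, 1.6]
opening: 0.424
clock: 10.73
eef_pos: [553.6, -158.8, -26.4]
tcp_rot: [3.142, 0.0, 1.759]
contact_force: [-0.9, -3.2, 1.0]
opening: 0.418
dp [16.6  0.4 -0.6] w [-0.001 -0.001 -0.004] len 17.0 lane now [[  -0.5 -216.6]] [ 553.2 -158.5  -26.7] F [-0.2 -0.4 -0.7] t 10.8333 op 0.42
box (78.81050872802734, 99.73171997070312) 10.759727478027344 [[  -0.2990217  -155.86936907]]
```

View pics/v10.png

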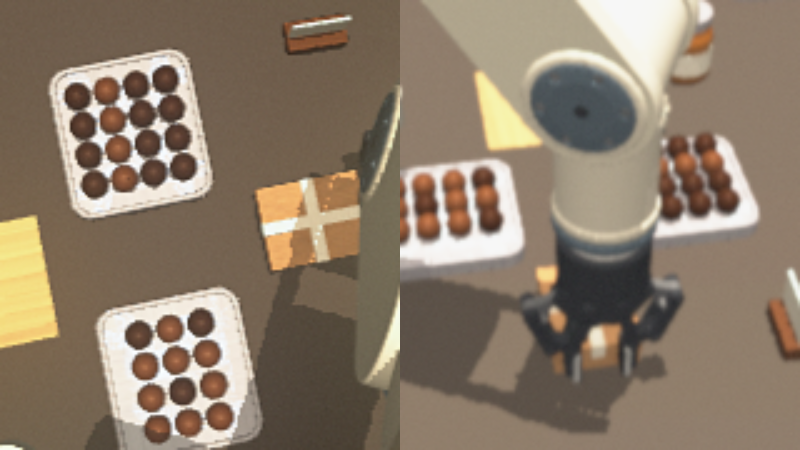

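The box is at lane (-0.3, -156), yaw 10.8°, squarely on the fingers; in top v10 it is at (310,220), aimed at the lane between the trays. I'll continue in.

```bash

python3 -m creep '[{"dp":[4,0.3,-0.5],"angular":[0,0,0],"fingers":36},{"dp":[9,0.3,-0.5],"angular":[0,0,0],"fingers":36},{"dp":[15,0.3,-0.5],"angular":[0,0,0],"fingers":36},{"dp":[21,0.3,-0.5],"angular":[0,0,0],"fingers":36},{"dp":[27,0.3,-0.5],"angular":[0,0,0],"fingers":36}]'
python3 -m creep '[{"dp":[6,0,0],"angular":[0,0,0],"fingers":36},{"dp":[12,0,0],"angular":[0,0,0],"fingers":36},{"dp":[18,0,0],"angular":[0,0,0],"fingers":36},{"dp":[24,0,0],"angular":[0,0,0],"fingers":36},{"dp":[29,0,0],"angular":[0,0,0],"fingers":36}]'
python3 - <<'E'
from h import *
o=look('9')
plan([0,-100],-26,0)
boxtop(o['top'],255)
cv2.imwrite('pics/v11.png',np.hstack([cv2.resize(o['top'][110:290,180:340],(400,450)),cv2.resize(o['side'][120:300,180:340],(400,450))]))
E
```

```text
clock: 11.25
eef_pos: [548.6, -132.3, -26.2]
tcp_rot: [-3.141, -0.0, 1.759]
contact_force: [-0.6, -1.5, -1.2]
opening: 0.42
clock: 11.67
eef_pos: [543.4, -103.8, -26.0]
tcp_rot: [-3.141, -0.0, 1.759]
contact_force: [-0.7, -2.1, -0.5]
opening: 0.422
dp [60.7 -0.6  0. ] w [-0.    -0.    -0.004] len 61.0 lane now [[   0.3 -160.7]] [ 543.3 -103.6  -26. ] F [ 0.3 -0.   0.5] t 11.7667 op 0.42
box (78.72917175292969, 83.78163146972656) 10.697500228881836 [[  0.4059901 -92.0413736]]
```

View pics/v11.png

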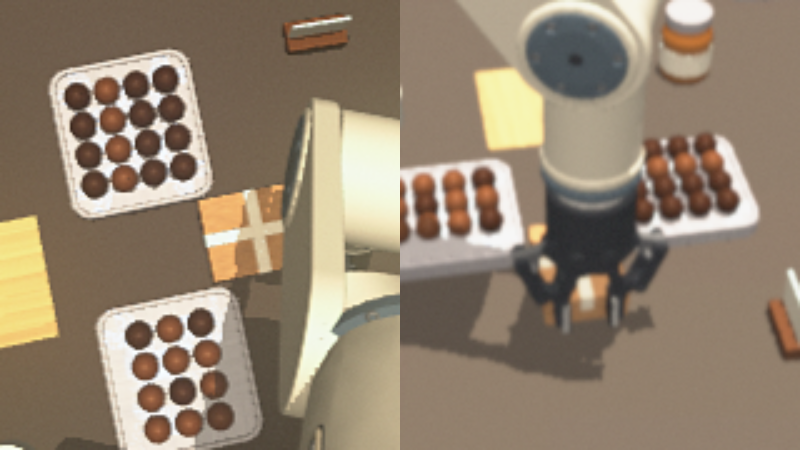

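The box nose is entering mid-lane: x 0.4, yaw 10.7°, edges at top v11 (200,200)–(215,280), with gaps on both sides. Continuing.

```bash

python3 -m creep '[{"dp":[4,-0.3,0],"angular":[0,0,0],"fingers":36},{"dp":[9,-0.3,0],"angular":[0,0,0],"fingers":36},{"dp":[15,-0.6,0],"angular":[0,0,-0.002],"fingers":36},{"dp":[21,-0.6,0],"angular":[0,0,-0.004],"fingers":36},{"dp":[27,-0.6,0],"angular":[0,0,-0.004],"fingers":36}]'
python3 -m creep '[{"dp":[6,0,0],"angular":[0,0,0],"fingers":36},{"dp":[12,0,0],"angular":[0,0,0],"fingers":36},{"dp":[18,0,0],"angular":[0,0,0],"fingers":36},{"dp":[24,0,0],"angular":[0,0,0],"fingers":36},{"dp":[30,0,0],"angular":[0,0,0],"fingers":36}]'
python3 - <<'E'
from h import *
o=look('10')
plan([0,-40],-26,0)
cv2.imwrite('pics/v12.png',np.hstack([cv2.resize(o['top'][110:290,180:340],(400,450)),cv2.resize(o['side'][120:300,180:340],(400,450))]))
E
```

```text
clock: 12.18
eef_pos: [538.0, -77.6, -25.9]
tcp_rot: [3.141, 0.0, 1.763]
contact_force: [0.6, -1.4, 0.8]
opening: 0.423
clock: 12.6
eef_pos: [532.3, -48.0, -25.9]
tcp_rot: [3.141, 0.0, 1.763]
contact_force: [0.4, -3.6, 2.0]
opening: 0.422
dp [63.5  0.4 -0.1] w [-0.001 -0.001 -0.   ] len 63.0 lane now [[  -0.4 -103.5]] [531.6 -47.5 -26.2] F [ 0.4  0.7 -0.1] t 12.7 op 0.42
```

View pics/v12.png

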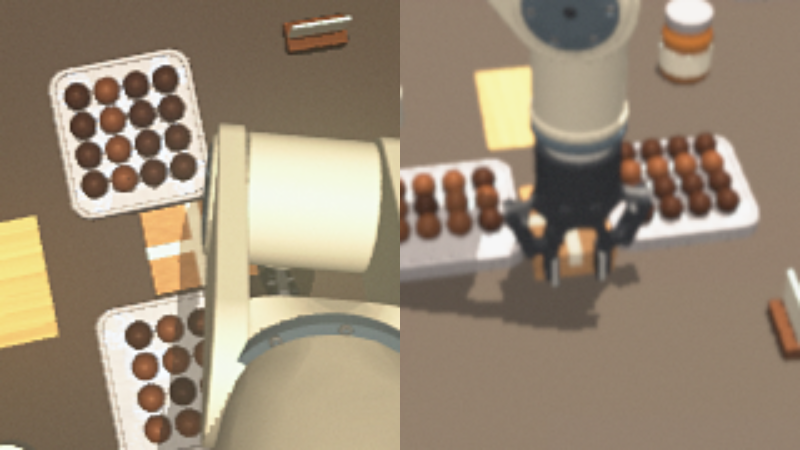

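The box is well inside the lane, clear on both sides: front edge at top v12 (140–150, 212–290), forces 4 N or less. Continuing.

```bash

python3 -m creep '[{"dp":[4,0.2,0],"angular":[0,0,0],"fingers":36},{"dp":[9,0.4,0],"angular":[0,0,0],"fingers":36},{"dp":[15,0.4,0],"angular":[0,0,0],"fingers":36},{"dp":[21,0.4,0],"angular":[0,0,0],"fingers":36},{"dp":[27,0.4,0],"angular":[0,0,0],"fingers":36}]'
python3 -m creep '[{"dp":[6,0,0],"angular":[0,0,0],"fingers":36},{"dp":[12,0,0],"angular":[0,0,0],"fingers":36},{"dp":[18,0,0],"angular":[0,0,0],"fingers":36},{"dp":[24,0,0],"angular":[0,0,0],"fingers":36},{"dp":[30,0,0],"angular":[0,0,0],"fingers":36}]'
python3 - <<'E'
from h import *
o=look('11')
plan([0,20],-26,0)
cv2.imwrite('pics/v13.png',np.hstack([cv2.resize(o['top'][110:290,120:280],(400,450)),cv2.resize(o['side'][100:280,180:340],(400,450))]))
E
```

```text
clock: 13.12
eef_pos: [527.2, -21.4, -26.1]
tcp_rot: [-3.141, -0.0, 1.763]
contact_force: [0.9, -0.4, -1.7]
opening: 0.423
clock: 13.53
eef_pos: [521.6, 8.0, -26.0]
tcp_rot: [-3.142, -0.0, 1.763]
contact_force: [0.2, -1.4, -0.3]
opening: 0.422
dp [66.7 -0.3  0. ] w [-0. -0. -0.] len 67.0 lane now [[  0.3 -46.7]] [521.5   8.4 -26. ] F [ 0.2 -0.2  0.7] t 13.6333 op 0.42
```

View pics/v13.png

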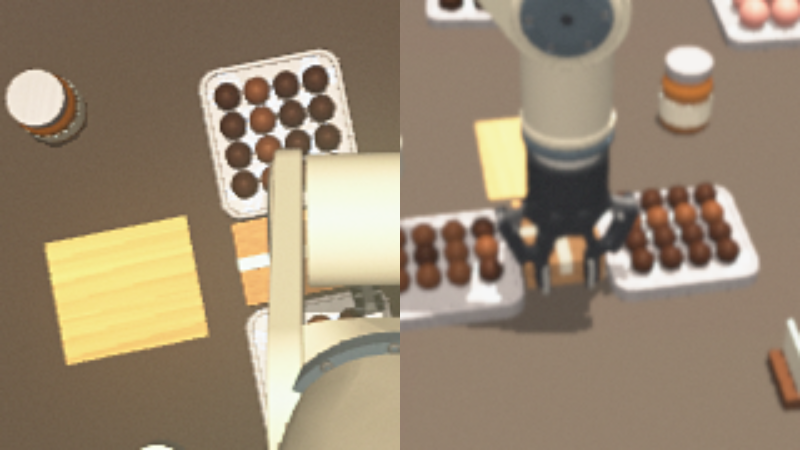

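The box front is just leaving the lane at top v13 (235–245, 222–305), in line with the pad at (127,290). Continuing.

```bash

python3 -m creep '[{"dp":[4,-0.2,0],"angular":[0,0,0],"fingers":36},{"dp":[9,-0.3,0],"angular":[0,0,0],"fingers":36},{"dp":[15,-0.3,0],"angular":[0,0,0],"fingers":36},{"dp":[21,-0.3,0],"angular":[0,0,0],"fingers":36},{"dp":[27,-0.3,0],"angular":[0,0,0],"fingers":36}]'
python3 -m creep '[{"dp":[6,0,0],"angular":[0,0,0],"fingers":36},{"dp":[12,0,0],"angular":[0,0,0],"fingers":36},{"dp":[18,0,0],"angular":[0,0,0],"fingers":36},{"dp":[24,0,0],"angular":[0,0,0],"fingers":36},{"dp":[30,0,0],"angular":[0,0,0],"fingers":36}]'
python3 - <<'E'
from h import *
o=look('12')
plan([0,60],-26,0)
cv2.imwrite('pics/v14.png',np.hstack([cv2.resize(o['top'][110:290,120:280],(400,450)),cv2.resize(o['side'][100:280,180:340],(400,450))]))
E
```

```text
clock: 14.05
eef_pos: [516.3, 34.3, -25.9]
tcp_rot: [3.141, 0.0, 1.763]
contact_force: [0.8, -1.2, 1.2]
opening: 0.421
clock: 14.47
eef_pos: [510.6, 63.9, -26.0]
tcp_rot: [3.141, 0.0, 1.763]
contact_force: [0.8, -2.7, 1.8]
opening: 0.424
dp [49.6  0.  -0.1] w [-0. -0. -0.] len 50.0 lane now [[-0.  10.4]] [510.2  64.3 -26.1] F [ 0.5 -0.3 -0.2] t 14.5667 op 0.42
```

View pics/v14.png

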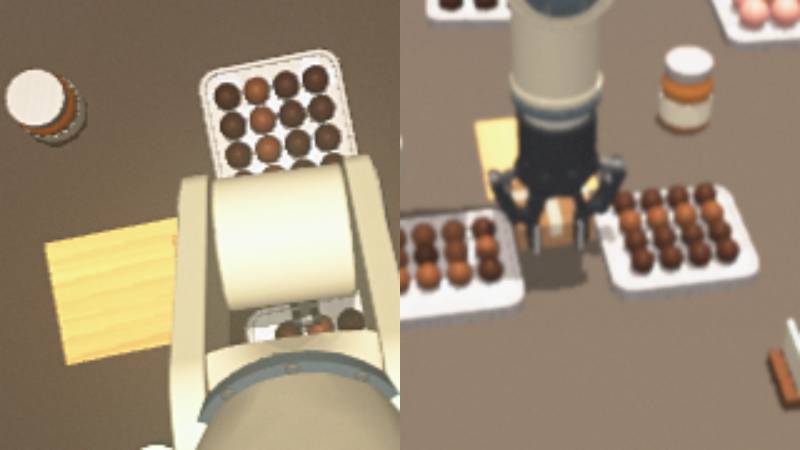

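The fingers are mid-lane and the box is heading onto the pad; forces are still low. In side v14 the box is at (555,225), central between the trays.

```bash

python3 -m creep '[{"dp":[4,0,0],"angular":[0,0,0],"fingers":36},{"dp":[9,0,0],"angular":[0,0,0],"fingers":36},{"dp":[15,0,0],"angular":[0,0,0],"fingers":36},{"dp":[21,0,0],"angular":[0,0,0],"fingers":36},{"dp":[27,0,0],"angular":[0,0,0],"fingers":36}]'
python3 -m creep '[{"dp":[6,0,0],"angular":[0,0,0],"fingers":36},{"dp":[12,0,0],"angular":[0,0,0],"fingers":36},{"dp":[18,0,0],"angular":[0,0,0],"fingers":36},{"dp":[24,0,0],"angular":[0,0,0],"fingers":36},{"dp":[30,0,0],"angular":[0,0,0],"fingers":36}]'
python3 -m creep '[{"dp":[6,0,0],"angular":[0,0,0],"fingers":36},{"dp":[12,0,0],"angular":[0,0,0],"fingers":36},{"dp":[18,0,0],"angular":[0,0,0],"fingers":36},{"dp":[24,0,0],"angular":[0,0,0],"fingers":36},{"dp":[30,0,0],"angular":[0,0,0],"fingers":36}]'
python3 - <<'E'
from h import *
o=look('13')
plan([0,116],-26,0)
cv2.imwrite('pics/v15.png',np.hstack([cv2.resize(o['top'][110:290,120:280],(400,450)),cv2.resize(o['side'][100:280,180:340],(400,450))]))
E
```

```text
clock: 14.98
eef_pos: [505.2, 90.4, -26.1]
tcp_rot: [-3.141, -0.0, 1.763]
contact_force: [0.9, -1.5, -1.4]
opening: 0.421
clock: 15.4
eef_pos: [499.5, 119.9, -26.1]
tcp_rot: [-3.141, -0.0, 1.763]
contact_force: [1.3, -1.6, -1.3]
opening: 0.423
clock: 15.82
eef_pos: [493.9, 149.3, -26.0]
tcp_rot: [-3.142, 0.0, 1.763]
contact_force: [0.8, -1.0, -1.8]
opening: 0.418
dp [18.7 -0.4  0.1] w [ 0. -0. -0.] len 19.0 lane now [[ 0.4 97.3]] [494.  149.7 -25.9] F [-0.2 -0.1 -0.3] t 15.9167 op 0.42
```

View pics/v15.png

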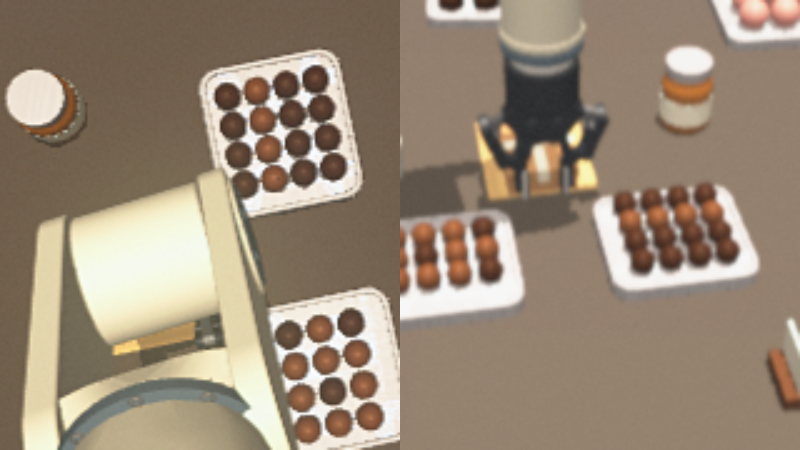

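The box is nearly home, with the pad edge showing behind it at side v15 (500,192). I'll make the last 19 mm, then back off along the lane and lift clear.

```bash

python3 -m creep '[{"dp":[4,0,0],"angular":[0,0,0],"fingers":36},{"dp":[9,0,0],"angular":[0,0,0],"fingers":36},{"dp":[14,0,0],"angular":[0,0,0],"fingers":36},{"dp":[19,0,0],"angular":[0,0,0],"fingers":36},{"dp":[19,0,0],"angular":[0,0,0],"fingers":36}]'
python3 -m creep '[{"dp":[-5,0,0],"angular":[0,0,0],"fingers":36},{"dp":[-20,0,0],"angular":[0,0,0],"fingers":36},{"dp":[-30,0,-15],"angular":[0,0,0],"fingers":36},{"dp":[-30,0,-50],"angular":[0,0,0],"fingers":36},{"dp":[-30,0,-85],"angular":[0,0,0],"fingers":36}]'
python3 -m creep '[{"dp":[-5,0,-35],"angular":[0,0,0],"fingers":36},{"dp":[-40,0,-60],"angular":[0,0,0],"fingers":36},{"dp":[-80,0,-60],"angular":[0,0,0],"fingers":36},{"dp":[-120,0,-60],"angular":[0,0,0],"fingers":36},{"dp":[-160,0,-60],"angular":[0,0,0],"fingers":36}]'
python3 -m creep '[{"dp":[-40,0,0],"angular":[0,0,0],"fingers":36},{"dp":[-80,0,0],"angular":[0,0,0],"fingers":36},{"dp":[-120,0,0],"angular":[0,0,0],"fingers":36},{"dp":[-160,0,0],"angular":[0,0,0],"fingers":36},{"dp":[-180,0,0],"angular":[0,0,0],"fingers":36}]'
python3 - <<'E'
from h import *
o=look('14')
plan([0,116],-26,0)
cv2.imwrite('pics/v16.png',np.hstack([cv2.resize(o['top'][110:350,100:313],(400,450)),cv2.resize(o['side'][100:280,140:300],(400,450))]))
E
```

```text
clock: 16.33
eef_pos: [490.3, 168.3, -26.0]
tcp_rot: [3.141, -0.0, 1.763]
contact_force: [-0.7, -0.2, 0.5]
opening: 0.423
clock: 16.75
eef_pos: [494.7, 136.6, 58.8]
tcp_rot: [-3.138, 0.0, 1.762]
contact_force: [0.4, -0.1, -0.2]
opening: 0.424
clock: 17.17
eef_pos: [527.0, -21.0, 120.0]
tcp_rot: [3.14, 0.0, 1.764]
contact_force: [0.5, 0.3, -1.4]
opening: 0.418
clock: 17.58
eef_pos: [561.4, -200.4, 119.1]
tcp_rot: [3.141, 0.001, 1.761]
contact_force: [0.0, 1.0, 0.2]
opening: 0.423
dp [374.7  -1.4 144.5] w [ 0.001  0.001 -0.004] len 402.0 lane now [[  -0.4 -258.5]] [ 561.3 -199.7  118.9] F [-0.4  1.1  0.7] t 17.6833 op 0.42
```

View pics/v16.png

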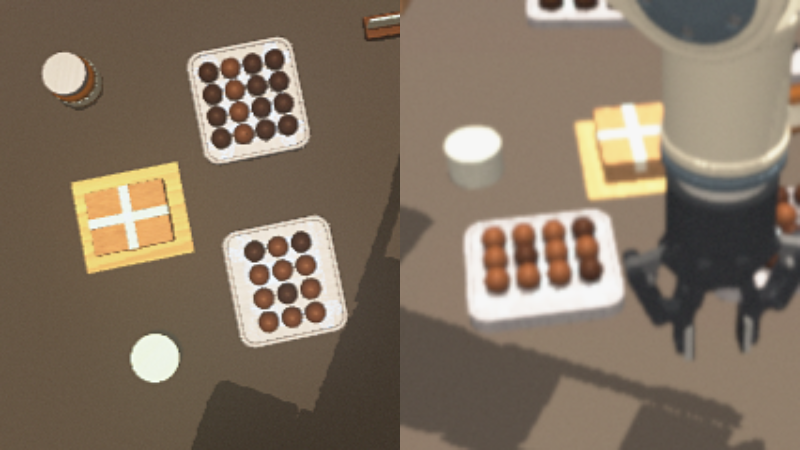

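The top view shows the box lying inside the pad, at v16 (130,217) with pad corners (72,180), (178,163), (193,250) and (88,272). I'll check the numbers before handing in.

```bash
python3 - <<'E'
from h import *
im=cv2.imread('pics/top14.png')
hs=cv2.cvtColor(im,cv2.COLOR_BGR2HSV)
print(hs[225,150],hs[200,165],hs[215,155],hs[235,178])
H,S=hs[...,0],hs[...,1]
m=((H>8)&(H<=17)&(S>115)&(hs[...,2]>140)).astype(np.uint8)*255
m[:190]=0;m[265:]=0;m[:,:135]=0;m[:,210:]=0
m=cv2.morphologyEx(m,cv2.MORPH_OPEN,np.ones((2,2)))
cs=cnts(m,9); c=max(cs,key=cv2.contourArea); q=rect('top',c,32); print(q,lane(q[0]))
b=cv2.boxPoints(((q[0]),(80,100) if q[1][0]<q[1][1] else (100,80),q[2]))
print('corners in pad frame',(lane(b)-[0,177.3]).round(1))
a=cv2.imread('pics/top0.png')
for name,(x0,y0,x1,y1) in {'jar':(115,130,160,172),'card':(288,110,325,135),'tin':(165,284,200,318)}.items():
    s,_=cv2.phaseCorrelate(a[y0:y1,x0:x1].mean(2).astype(np.float32),im[y0:y1,x0:x1].mean(2).astype(np.float32)); print(name,np.round(s,2))
E
```

```text
[ 15 149 235] [ 15  86 104] [ 15 141 235] [ 16 141 240]
((475.7064208984375, 225.04074096679688), (80.77417755126953, 99.73614501953125), 10.324607849121094) [[ -3.06313047 174.71703951]]
corners in pad frame [[-42.4  47.9]
 [-43.7 -52.1]
 [ 36.3 -53.1]
 [ 37.6  46.9]]
jar [0.46 0.53]
card [0.06 0.45]
tin [0.03 0.03]
```

```bash
python3 -c "
from rig import r
print(r.sign_off(), r.sense()['contact_force'].round(1), r.sense()['clock'])"
```

```text
the job is handed in; nothing more can be done
the job is handed in; nothing more can be done
```

The praline box is lying wholly on the pick-up pad, and I've handed the job in. I nudged it about 13 mm sideways into line, pushed it through the lane with both fingertips, then backed off and lifted clear.

**Last checks**
- **Box on the pad:** the last top view puts its centre about (-3, -2.6) mm from the pad centre, turned about 0.7°. Every corner is at least 16 mm inside the pad edge.
- **Forces and time:** the contact force reported after each move never passed about 4 N. The clock read 17.7 s before hand-in.
- **Trays, jar, card stand and tin:** I saw no contact with any of them. Comparing first and last top views, the tin shows no shift; the jar and card stand show about 0.5 pixel (roughly 1 mm), which I put down to changed shadows.

**What disagreed**
- **Fingertip height:** the fingers really end about 40 mm above the reported tool point, as the pictures show. My first sideways pass therefore went over or beside the box without moving it. I corrected the height and pushed with the reported height at about -26 to -28 mm.
- **Final reading:** the force and clock readings I requested with the hand-in did not come back, so there are no readings after it.

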